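# Load a thread spool under the spring guard of a dispenser

## Robot

A 6-joint arm with a two-finger parallel gripper is mounted at the origin on a cart in front of the work surface, level with it; the furniture and walls round the work are solid. World frame = base frame: x ahead of the robot, y to its left, z up, the work surface at z = 0. Lengths are in m, angles in rad, forces in N, time in s.
With the tool pointing down it reaches from about 0.35 to 1 m from the base axis. Payload 7.1 kg.
Tool frame: the origin (TCP) lies between the finger pads; the fingertips stand 22 mm ahead of it and the grasp point (between the pads) lies 3 mm ahead of it; z points along the fingers, y is the line along which they close (so a half turn about z gives the same grasp; the last joint's range is limited). The gripper opens to 85 mm and grips with 20 to 120 N. Pads are 22 mm wide; open, the fingers measure 114 mm over their backs; the gripper's body (76 mm by 85 mm) begins 54 mm behind the grasp point. The pads swing forward as they close: fully open they stand 13 mm farther back than shut.
Start: joints at [-1.362, 0.423, 1.63, -0, 1.089, -0.019], TCP at [0.141, -0.609, 0.253] pointing down, gripper open.
Joint ranges: [-3, 3], [-0.9, 2.11], [0.09, 2.58], [-1.31, 4.45], [0.11, 2.69], [-2.54, 2.54]. Speed limits (rad/s): [2.39, 2.39, 3.01, 3.14, 3.14, 3.14].

## Interface

Orientations are given as a rotation vector (axis times angle).
In Python, from rig import manip gives the robot as it stands. The module is installed in compiled form; this text tells all that it offers. Calls block until the motion is done:
- manip.move_to(position, orientation): joint-space move of the TCP to a pose.
- manip.servo_line(position, orientation=None, rate=0.15): straight line of the TCP; orientation=None keeps the orientation; rate is the mean speed in m/s.
- manip.set_joints(angles): joint-space move.
- manip.command_gripper(opening, f_grip=None): finger opening in m; f_grip is the grip in N (None keeps the last); returns when the fingers have stopped.
- manip.hold(seconds).
- manip.solve_ik(position, orientation): joint angles nearest the present ones, or None.
- manip.camera(name): name is "side" or "top" or "wrist"; returns a dict with "image" (420x560x3 uint8, red, green, blue), "fx", "fy", "cx", "cy" (pixels), "cam_to_world" (4x4, takes a point from camera to world coordinates); the wrist camera has in their place "mount" (4x4, takes a point from camera to tool coordinates, whose origin is the TCP and whose axes are the flange's). Camera axes: x right, y down, z forward; pixel columns grow to the right and rows downward; lengths in m; the calibration is good to about 2 mm. A picture is of the moment at which its call begins: read the wrist's pose just before it. There is no depth.
A pose or a line that the arm cannot do raises manip.IKError and nothing moves.
- manip.sign_off(): hands the job in; it is judged then, once.
Readings, each from a call of its own:
- manip.get_time(): time.
- manip.get_joint_positions(): joint angles.
- manip.get_joint_vel(): joint speeds.
- manip.get_tau(): joint torques, N m.
- manip.get_position(): TCP position.
- manip.get_ee_rot(): TCP orientation.
- manip.get_contact_force(): force on the tool from outside, world axes, zero at the start.
- manip.get_torque(): the same for the moment, N m.
- manip.get_width(): finger opening in m.
- manip.get_grip_force(): force on a finger pad.
Only numpy, scipy, OpenCV 4.12 (cv2) and the standard library are available. Lean on these libraries where they do the work, as an engineer would, in place of code of your own. Each camera call takes 0.05 s, during which the arm holds its last target. There are 200 camera calls.

## Task

Load the thread spool standing on the worktop into the well of the thread dispenser: push the spring guard aside with the spool and, holding the guard aside, lower the spool upright into the well until you feel it bear on the soft rest pad inside, whose height is set differently each time. Bed it on the pad with a light press of about 4 N while you still hold it (do not drop it or press it hard), then let go and come straight up so that the guard swings fully shut over the spool. Be gentle with spool and dispenser, and leave the other things where they are.

Things in the scene. Friction and masses are not known exactly. Their poses are not given: they have to be found in the camera images.
- spool: The thread spool, the only one: upright cylinder with wooden end flanges, 25 mm diameter, 50 mm tall, about 40 g, standing on the worktop. Grip only its top 15 mm or so (fingertips about 35 mm above its underside): deeper, the gripper's wider parts would come down on the guard's edge. Origin: centre of its underside; z along its axis, up.
- dispenser: White thread dispenser block, fixed; top (rim) 95 mm high. Origin: on the worktop under the well's centre. In its axes (x away from the robot at yaw 0) it spans x -45..45, y -70..110 mm; its front wall (x < -19, y < 60) is only 70 mm high. Sunk in its top is a finger slot, x -19..19, y -60..60 mm, 45 mm deep; fingers closing along y fit in, opened to 60 mm at most.
- well_mouth (a point): Centre of the well at rim height; axes as the dispenser's. The well is a 30 mm square hole in the slot's floor (50 mm above the worktop), its mouth funnelled to 38 mm.
- slot_floor (a point): Centre of the well at the height of the slot's floor. Below, in the well, lies a soft rest pad, its top 31 to 43 mm above the worktop, set anew each time and neither visible nor measured: the spool ends with its top 2 to 14 mm below the rim. The pad gives about 1.6 N per mm for 2.5 mm, then is hard; stop at some 3 to 5 N.
- guard_pin (a point): Upright pin on which the guard turns, at x = 0, y = +95 mm of the dispenser, at rim height. The guard: polished steel plate 175 by 60 mm, 2.5 mm thick, just above the rim, shut over the well; its leading edge is a smooth 3.5 mm round bead (top 99 mm above the worktop) that carries the bumper.
- guard (a joint): Angle of the guard, rad: 0 = shut (held by its spring), growing counter-clockwise from above as its edge is pushed towards the dispenser's +x; stop at 0.95. At 0.42 the leading edge runs parallel to y at x = 21 mm with the bumper's face at x = 14 mm, so spool and fingers can go down in front of it. It takes 1 to 2 N at the bumper and swings shut when free.
- bumper (a point): Middle of the front face of the rubber bumper on the guard's leading edge (18 mm wide, face 95.5 to 99 mm above the worktop, standing out 6 mm), where the spool, carried close above the low front wall, pushes the guard; 97 mm above the worktop. Shut: at x = -26, y = 2 mm of the dispenser.
- glue_stick: Bystander: white glue stick, upright, 26 mm diameter, 90 mm tall; origin at its underside.
- tape_measure: Bystander: tape measure 33x71x64 mm; origin at its underside.
- candle_jar: Bystander: glass candle jar, 76 mm diameter, 90 mm tall; origin at its underside.
- masking_tape: Bystander: roll of masking tape lying flat, 100 mm diameter, 25 mm high; origin at its underside.

How it is judged:
By the outcome, as a careful person would: the job done as asked, in the order asked, and still so for the second after the job is handed in, with the robot touching nothing.
It also fails if it takes over 48 s, if anything falls off the work surface, if the arm or the gripper's body presses on something with over 40 N, if the wrist force passes 120 N, or if a joint passes its speed limit or range.

## Working session

There is one attempt and no reset: what is moved stays moved. The work goes in short steps, each a Python script; the robot and the scene stay as the last script left them, time stands still between calls to the robot, and variables do not carry over. Pictures are saved under pics/ and viewed, at most 10 in all, crops included, and the job is handed in when it is done.

```bash
mkdir -p pics
python3 - <<'E'
from rig import manip
import cv2,json,numpy as np
for n in ["top","side"]:
    c=manip.camera(n); cv2.imwrite(f"pics/{n}0.png",c["image"][:,:,::-1])
    np.savez(f"{n}.npz",**c); print(n,c["fx"],c["fy"],c["cx"],c["cy"],np.round(c["cam_to_world"],4).tolist())
c=manip.camera("wrist");print(np.round(c["mount"],4).tolist(),c["fx"])
print(manip.get_ee_rot(),manip.get_time(),manip.get_width())
E
```

```text
top 403.82521716998554 403.82521716998554 277.83501125041715 213.225177736893 [[-0.024, -0.9897, 0.1411, 0.3802], [-0.9995, 0.0207, -0.0247, -0.0548], [0.0216, -0.1416, -0.9897, 1.1737], [0.0, 0.0, 0.0, 1.0]]
side 493.67922052056645 493.67922052056645 286.57024795001854 205.13363747012917 [[-0.9876, -0.0987, 0.1219, 0.3632], [-0.1565, 0.6678, -0.7277, 0.8019], [-0.0095, -0.7378, -0.675, 0.905], [0.0, 0.0, 0.0, 1.0]]
[[0.0008, -0.9634, -0.2681, 0.0678], [1.0, 0.0009, -0.0, -0.0002], [0.0003, -0.2681, 0.9634, -0.1201], [0.0, 0.0, 0.0, 1.0]] 305.2387704137807
[-3.12005797e+00 -3.56967580e-01  2.09456512e-04] 0.15 0.08540316331117347
```

View pics/top0.png

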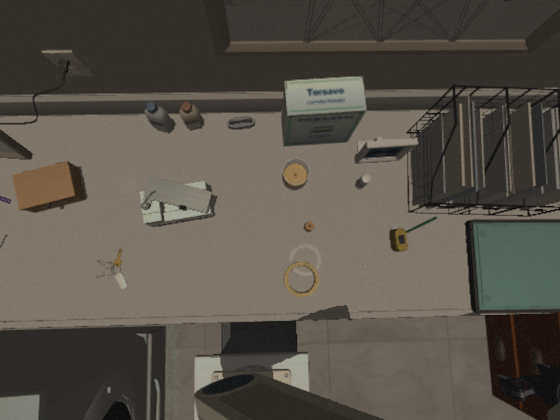

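View pics/side0.png

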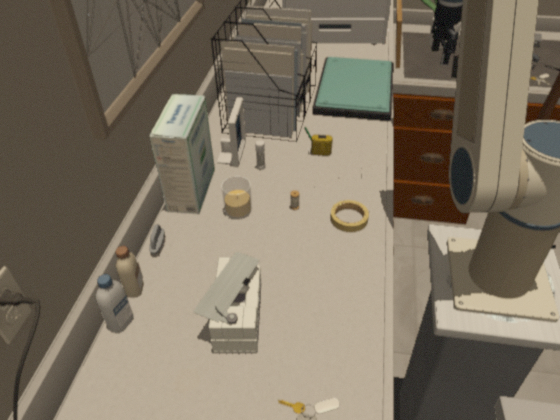

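Top: spool at ~(309,227), dispenser ~(177,203), guard over it; the side view agrees (spool ~(295,200), dispenser ~(237,305)). I'll enlarge both.

Run:
```python
import numpy as np,cv2
t=np.load("top.npz")["image"][:,:,::-1];s=np.load("side.npz")["image"][:,:,::-1]
a=cv2.resize(t[165:240,130:220],None,fx=8,fy=8,interpolation=cv2.INTER_CUBIC)   # 720x600
b=np.hstack([cv2.resize(s[250:355,185:270],None,fx=5,fy=5,interpolation=cv2.INTER_CUBIC)[:525], np.vstack([cv2.resize(t[212:242,294:324],(260,260),interpolation=cv2.INTER_CUBIC),cv2.resize(s[185:215,280:310],(265,265),interpolation=cv2.INTER_CUBIC)[:,:260]])])
cv2.imwrite("pics/a.png",np.clip(a*1.4,0,255));cv2.imwrite("pics/b.png",np.clip(b*1.4,0,255))
```

```text
[ WARN:0@0.053] global loadsave.cpp:1063 imwrite_ Unsupported depth image for selected encoder is fallbacked to CV_8U.
```

View pics/a.png

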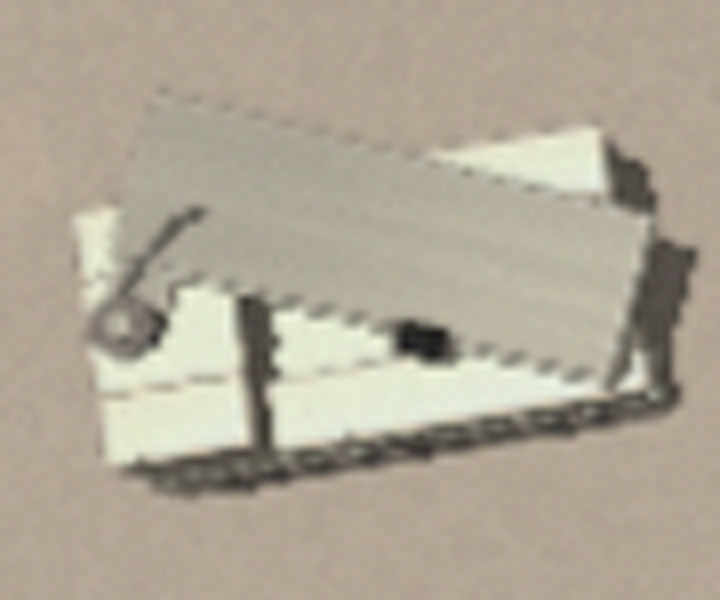

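View pics/b.png

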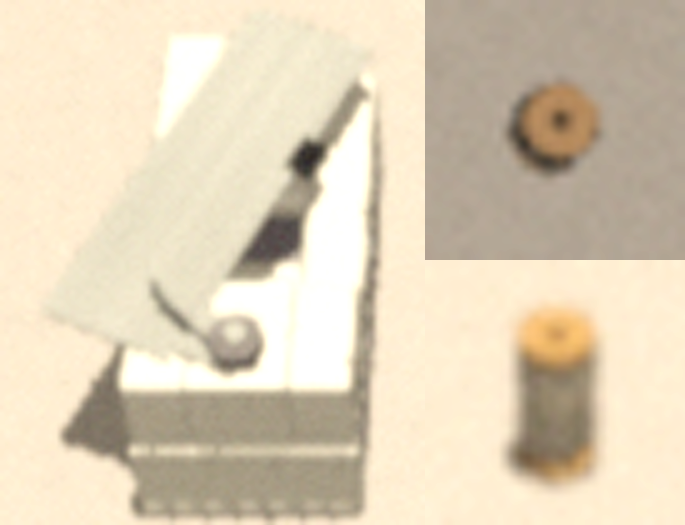

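Crop a (8×): dispenser rim corners (78,215), (600,130), (105,462), low-wall corner (645,390), bumper front (420,357). Crop b (5×): rim corners (122,388), (352,388), (170,40). Spool top centres are at (559,120) and (557,335).

```bash
cat > h.py <<'E'
import numpy as np
from scipy.optimize import least_squares
C={n:dict(np.load(f"{n}.npz")) for n in("top","side")}
def ray(n,u,v,z):
    c=C[n];T=c["cam_to_world"];d=T[:3,:3]@[(u-c["cx"])/c["fx"],(v-c["cy"])/c["fy"],1]
    return T[:3,3]+d*(z-T[2,3])/d[2]
def crop(p,f,o): return [(p[0]+.5)/f+o[0]-.5,(p[1]+.5)/f+o[1]-.5]
E
python3 - <<'E'
from h import *
t=lambda x,y:crop((x,y),8,(130,165)); s=lambda x,y:crop((x,y),5,(185,250))
obs=[("top",t(78,215),45,110,95),("top",t(600,130),45,-70,95),("top",t(105,462),-45,110,95),("top",t(645,390),-45,-70,70),
("side",s(122,388),45,110,95),("side",s(352,388),-45,110,95),("side",s(170,40),45,-70,95)]
bp=[("top",t(420,357),-26,2,97)]
P=[ray(n,*p,z/1000)[:2] for n,p,x,y,z in obs]; L=np.array([[o[2],o[3]] for o in obs])/1000
def pred(q,L):
    c,s_=np.cos(q[2]),np.sin(q[2]); return L@np.array([[c,s_],[-s_,c]])+q[:2]
for idx in (range(4),range(4,7),range(7)):
    idx=list(idx);r=least_squares(lambda q:(pred(q,L[idx])-np.array(P)[idx]).ravel(),[.4,.2,0])
    print(r.x,np.round(r.fun.reshape(-1,2)*1000,1).tolist())
print("bumper",ray("top",*bp[0][1],.097),ray("side",*s(316,168),.097),pred(r.x,np.array([[-.026,.002]])))
print("spool",ray("top",*crop((559,120),260/30,(294,212)),.05),ray("side",*crop((557,335),265/30,(280,185)),.05))
E
```

```text
[0.57437004 0.17762715 0.13978179] [[2.5, 2.0], [1.6, -0.8], [-2.5, 0.5], [-1.6, -1.7]]
[0.57509457 0.1783367  0.15339399] [[0.5, 1.1], [-1.2, 0.6], [0.7, -1.8]]
[0.57456318 0.17796587 0.14528362] [[2.0, 2.5], [2.1, -0.2], [-2.8, 0.5], [-1.0, -1.6], [0.9, 0.5], [-0.9, 0.8], [-0.3, -2.6]]
bumper [0.54995304 0.17508725 0.097     ] [0.55095999 0.17892253 0.097     ] [[0.54854754 0.1761807 ]]
spool [ 0.5010153  -0.30761966  0.05      ] [ 0.37082116 -0.07747359  0.05      ]
```

Correction: the spool crop columns start at x=425, y=260; I'll redo that and take wrist pictures from above both objects.

```bash
cat >> h.py <<'E'
from scipy.spatial.transform import Rotation as R
def ori(psi): return np.pi*np.array([np.cos(psi/2),np.sin(psi/2),0])
def wshot(manip,name):
    import cv2
    p,o=manip.get_position(),manip.get_ee_rot(); c=manip.camera("wrist")
    T=np.eye(4);T[:3,:3]=R.from_rotvec(o).as_matrix();T[:3,3]=p
    c["cam_to_world"]=T@c["mount"]; np.savez(f"{name}.npz",**c)
    cv2.imwrite(f"pics/{name}.png",c["image"][:,:,::-1]); return c
E
python3 - <<'E'
from h import *
from rig import manip
a=ray("top",*crop((559-425,120),260/30,(294,212)),.05);b=ray("side",*crop((557-425,335-260),265/30,(280,185)),.05)
print("spool",a,b); sp=(a+b)/2
psi=.145
manip.move_to([.575,.178,.23],ori(psi)); wshot(manip,"wd"); print(manip.get_time(),manip.get_joint_positions())
manip.move_to([sp[0],sp[1],.15],ori(psi)); wshot(manip,"ws"); print(manip.get_time(),manip.get_joint_positions(),manip.get_contact_force())
E
```

```text
spool [ 0.50399998 -0.16950663  0.05      ] [ 0.50424857 -0.16954455  0.05      ]
3.35 [ 2.79356387e-01  4.16661366e-01  1.70084820e+00 -9.02926426e-05
  1.02402900e+00  1.70608300e+00]
4.7583 [-3.45054119e-01  4.36493107e-01  1.90492613e+00  1.55719738e-04
  7.99331206e-01  1.07940039e+00] [-0.53985551  0.01849673  0.25832919]
```

View pics/wd.png

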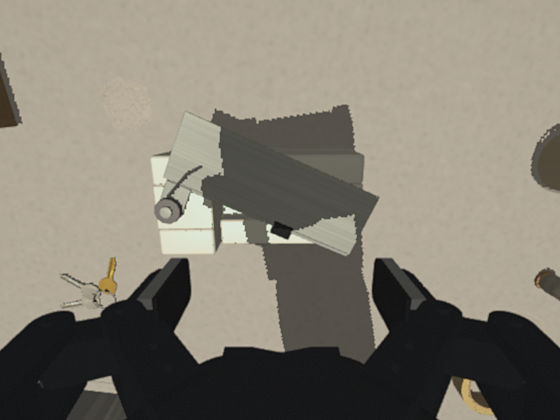

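View pics/ws.png

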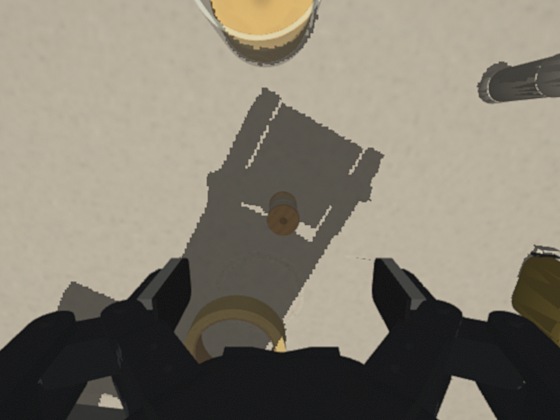

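Wrist view wd: the dispenser is aligned with the image rows, bumper at ~(282,231), pin at (168,210). ws: spool top at ~(283,221), a candle jar beyond it. I'll project the model onto enlarged crops to compare.

```bash
cat >> h.py <<'E'
def proj(c,P):
    q=np.linalg.inv(c["cam_to_world"])@np.append(P,1); return np.array([c["fx"]*q[0]/q[2]+c["cx"],c["fy"]*q[1]/q[2]+c["cy"]])
def world(q,x,y,z):
    c,s=np.cos(q[2]),np.sin(q[2]); return np.array([q[0]+(c*x-s*y)/1e3,q[1]+(s*x+c*y)/1e3,z/1e3])
E
python3 - <<'E'
from h import *
import cv2
d=dict(np.load("wd.npz"));s=dict(np.load("ws.npz")); q=[.5746,.178,.145]
f=3;o=(135,120)
im=np.clip(cv2.resize(d["image"][120:270,135:395,::-1],None,fx=f,fy=f,interpolation=cv2.INTER_CUBIC).astype(float)*1.2,0,255).astype(np.uint8)
def mk(im,P,o,f,col):
    p=proj(d if im is IM else s,P); e=((p-o+.5)*f-.5); print(np.round(p,1),np.round(e)); cv2.drawMarker(im,tuple(int(round(v)) for v in e),col,cv2.MARKER_CROSS,12,1)
IM=im
for L in [(45,110,95),(-45,110,95),(45,-70,95),(-45,-70,70),(-45,60,95),(-26,2,97),(-19,60,95),(45,110,0),(-19,-70,95)]: mk(im,world(q,*L),o,f,(0,0,255))
i2=cv2.resize(s["image"][180:250,250:320,::-1],None,fx=2,fy=2,interpolation=cv2.INTER_CUBIC)
mk(i2,np.array([.5041,-.1695,.05]),(250,180),2,(0,255,0))
cv2.imwrite("pics/ov.png",np.vstack([im,cv2.copyMakeBorder(i2,0,0,0,im.shape[1]-140,cv2.BORDER_CONSTANT)]))
E
```

```text
[147.1 154.3] [ 37. 104.]
[158.8 255. ] [ 73. 406.]
[365.2 154.3] [691. 104.]
[351.7 244.6] [651. 375.]
[214.1 255. ] [238. 406.]
[278.1 236. ] [430. 349.]
[212.4 227.8] [233. 324.]
[182.8 146.5] [144.  80.]
[359.8 227.7] [675. 324.]
[281.8 219.2] [64. 79.]
```

View pics/ov.png

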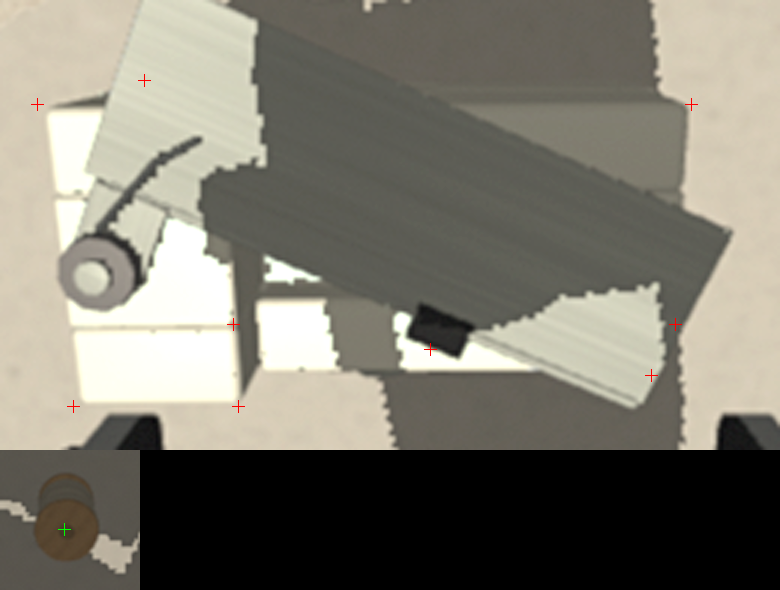

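Overlay: the model matches to about 1 mm (bumper seen (434,347) vs predicted (430,349); the x=±19 lines suggest yaw of about 0.15), and the spool is within 0.6 mm. Refined pose is (0.5749, 0.1776, 0.150). Grasping now.

```bash
echo 'Q=[.5749,.1776,.150]' >> h.py
python3 - <<'E'
from h import *
from rig import manip
o=ori(Q[2]); S=[.5041,-.1698]
manip.command_gripper(.05,25)
manip.servo_line([*S,.056],o,rate=.1); print("at",manip.get_position(),manip.get_contact_force())
manip.command_gripper(.0,25); print("w",manip.get_width(),manip.get_grip_force(),manip.get_contact_force())
manip.servo_line([*S,.14],rate=.15)
print("w",manip.get_width(),manip.get_grip_force(),manip.get_contact_force(),manip.get_time())
p=world(Q,-95,0,160); manip.servo_line(p,o,rate=.2)
manip.servo_line(world(Q,-95,0,130),rate=.1); manip.hold(.2)
print(manip.get_position(),p,manip.get_contact_force(),manip.get_width(),manip.get_time())
wshot(manip,"wg")
c=manip.camera("side");import cv2
a=cv2.resize(c["image"][240:360,180:320,::-1],None,fx=3.5,fy=3.5,interpolation=cv2.INTER_CUBIC)
b=cv2.imread("pics/wg.png")[150:360,180:400]; b=cv2.copyMakeBorder(b,0,a.shape[0]-210,0,0,cv2.BORDER_CONSTANT)
cv2.imwrite("pics/grip.png",np.hstack([a,b]))
E
```

```text
at [ 0.50452509 -0.16994348  0.05647767] [-0.00929641  0.0173803  -0.43929546]
w 0.023295912935177486 24.519555796323402 [ 0.01031182 -0.19238107  5.25875345]
w 0.02275272673904607 24.521152415836696 [ 0.21468752 -0.27595076 -0.94131224] 7.35
[0.48139269 0.16347884 0.13057627] [0.48096675 0.16340338 0.16      ] [-0.12083221 -0.50257344 -0.61829486] 0.023316065719692934 9.825
```

View pics/grip.png

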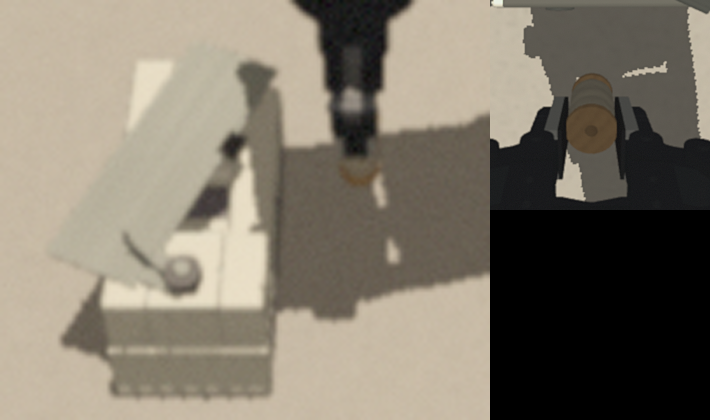

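The spool is held upright between the pads, top centre at wrist pixel ≈(282,280), and the guard is still shut. Pushing it open.

Run:
```python
from h import *
from rig import manip
d=dict(np.load("wg.npz")); print("spool top pred",proj(d,np.array(manip.get_position())-[0,0,.0065]))
def rep(t): print(t,np.round(np.array(manip.get_position())*1e3,1),np.round(manip.get_contact_force(),2),round(manip.get_width(),4),round(manip.get_time(),2))
rep("0")
for x in (-45,-30,-15,0):
    manip.servo_line(world(Q,x,0,130),rate=.06); rep(x)
    if np.linalg.norm(np.array(manip.get_contact_force()))>8: raise SystemExit("force")
manip.hold(.2); rep("settle")
wshot(manip,"wp")
c=manip.camera("side");import cv2
a=cv2.resize(c["image"][240:360,180:290,::-1],None,fx=3.5,fy=3.5,interpolation=cv2.INTER_CUBIC)
b=cv2.imread("pics/wp.png")[90:390,100:440]; b=cv2.copyMakeBorder(b,0,a.shape[0]-300,0,0,cv2.BORDER_CONSTANT)
cv2.imwrite("pics/push.png",np.hstack([a,b]))
```

```text
spool top pred [281.27562598 278.41969119]
0 [481.3 163.5 130.5] [ 0.02 -1.05  0.26] 0.023 9.93
-45 [529.9 170.8 129.8] [-1.24 -0.03 -1.23] 0.023 10.91
-30 [545.5 173.3 129.9] [-0.8   1.34  1.02] 0.0229 11.31
-15 [560.4 175.4 129.9] [-1.23 -0.16  0.59] 0.0233 11.71
0 [575.3 177.7 130. ] [-1.22  1.25  1.56] 0.0233 12.11
settle [574.7 177.6 130. ] [-2.26 -0.5   0.36] 0.0229 12.31
```

View pics/push.png

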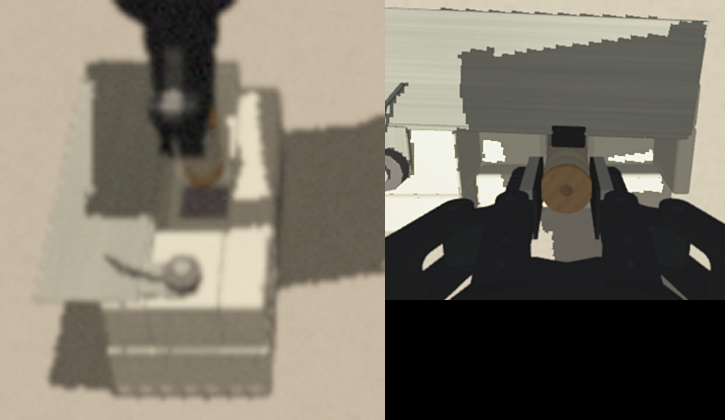

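The guard is open with the bumper against the spool and its edge parallel to the slot; the spool is over the well. Force noise is about 1 N, so I'll average while descending.

```bash
cat >> h.py <<'E'
def F(manip,n=12):
    r=[]
    for _ in range(n): manip.hold(.015); r.append(manip.get_contact_force())
    return np.mean(r,0)
E
python3 - <<'E'
from h import *
from rig import manip
def rep(t,f): print(t,np.round(np.array(manip.get_position())*1e3,1),np.round(f,2),round(manip.get_width(),4),round(manip.get_time(),2))
f0=F(manip); rep("base",f0)
for z in (115,107,103,101.5):
    manip.servo_line(world(Q,0,0,z),rate=.03); f=F(manip); rep(z,f)
    if abs(f[2]-f0[2])>2.5 or np.hypot(*(f-f0)[:2])>5: print("STOP");break
E
```

```text
base [574.9 177.6 130. ] [-1.97  0.37  0.48] 0.0231 12.61
115 [574.9 177.6 115. ] [-1.57 -0.23 -1.66] 0.0233 13.46
107 [574.8 177.6 106.9] [-1.66  0.14 -1.11] 0.0229 14.07
103 [574.8 177.6 102.9] [-1.71 -0.26 -0.96] 0.0228 14.56
101.5 [574.9 177.6 101.5] [-1.57 -0.36 -0.75] 0.0233 15.01
```

Run:
```python
from h import *
from rig import manip
z=101.5; B=[]
while z>86:
    rise0=0 if not B else f[2]-np.median(B)
    z-=.5 if rise0>.8 else 1
    manip.servo_line(world(Q,0,0,z),rate=.02); f=F(manip,18)
    if len(B)<3 or f[2]-np.median(B)<.8: B.append(f[2])
    print(z,np.round(np.array(manip.get_position())*1e3,1),np.round(f,2),round(f[2]-np.median(B),2),round(manip.get_width(),4),round(manip.get_time(),2))
    if f[2]-np.median(B)>3.3 or np.hypot(f[0]+1.6,f[1])>5: break
```

```text
100.5 [574.9 177.6 100.5] [-1.32 -0.25 -0.16] 0.0 0.0232 15.56
99.5 [574.9 177.6  99.5] [-1.35 -0.35 -0.27] -0.06 0.0232 16.11
98.5 [574.9 177.6  98.5] [-1.49 -0.18 -0.29] -0.02 0.0226 16.66
97.5 [574.9 177.6  97.5] [-1.52 -0.41 -0.14] 0.08 0.023 17.21
96.5 [575.  177.6  96.6] [-1.34 -0.08  1.02] 1.23 0.0231 17.76
96.0 [575.  177.6  96.1] [-1.4  -0.28  2.31] 2.52 0.0229 18.31
95.5 [574.9 177.6  95.5] [-1.2  -0.08  3.14] 3.36 0.0228 18.86
```

Clear contact with a slope of about 1.8 N/mm: the pad. A little further to 4 N, then release and go straight up.

Run:
```python
from h import *
from rig import manip
def rep(t,f): print(t,np.round(np.array(manip.get_position())*1e3,1),np.round(f,2),round(manip.get_width(),4),round(manip.get_time(),2))
manip.servo_line(world(Q,0,0,95.15),rate=.02); rep("press",F(manip,25))
manip.command_gripper(.045); rep("open",F(manip))
manip.servo_line(world(Q,0,0,125),rate=.04); rep("up",F(manip))
manip.servo_line(world(Q,0,0,230),rate=.12); manip.hold(.5); rep("top",F(manip))
wshot(manip,"wf")
c=manip.camera("side");import cv2
a=cv2.resize(c["image"][240:360,180:290,::-1],None,fx=3.5,fy=3.5,interpolation=cv2.INTER_CUBIC)
b=cv2.imread("pics/wf.png")[90:390,100:440]; b=cv2.copyMakeBorder(b,0,a.shape[0]-300,0,0,cv2.BORDER_CONSTANT)
cv2.imwrite("pics/fin.png",np.hstack([a,b]))
```

```text
press [574.9 177.6  95.2] [-1.16 -0.12  3.75] 0.0236 19.52
open [574.8 177.5  95. ] [-1.45  0.16 -0.36] 0.0449 20.07
up [574.8 177.6 124.7] [-0.12 -0.05 -0.22] 0.045 21.17
top [574.9 177.6 230. ] [-0.04 -0.09 -0.22] 0.0447 22.89
```

View pics/fin.png

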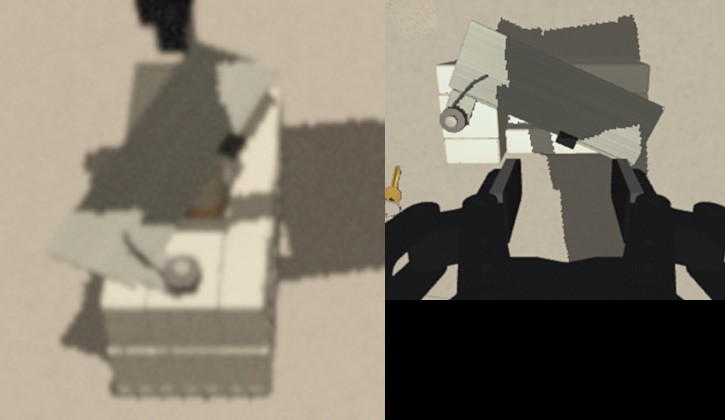

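The guard is fully shut, as in the first picture (bumper at the same pixel), with the spool underneath it and the robot clear. Handing in.

```bash
python3 -c "
from rig import manip
print(manip.sign_off())"
```

```text
the job is handed in; nothing more can be done
None
```

The spool is in the dispenser well, bedded on the pad with about 4 N and released; the guard swung fully shut over it, and I handed the job in at about 23 s.

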